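# Tap a tapered handle into a tamper head

## Robot

A 6-joint arm with a two-finger parallel gripper is mounted at the origin on a cart in front of the work surface, level with it; the furniture and walls round the work are solid. World frame = base frame: x ahead of the robot, y to its left, z up, the work surface at z = 0. Lengths are in m, angles in rad, forces in N, time in s.
With the tool pointing down it reaches from about 0.3 to 0.75 m from the base axis. Payload 8.5 kg.
Tool frame: the origin (TCP) lies between the finger pads; the fingertips stand 8 mm ahead of it and the grasp point (between the pads) lies 11 mm behind it; z points along the fingers, y is the line along which they close (so a half turn about z gives the same grasp; the last joint's range is limited). The gripper opens to 88 mm and grips with 3 to 60 N. Pads are 18 mm wide; open, the fingers measure 123 mm over their backs; the gripper's body (75 mm by 187 mm) begins 45 mm behind the grasp point.
Start: joints at [-0.215, 0.381, 1.297, -0, 1.464, -0.215], TCP at [0.55, 0, 0.247] pointing down, gripper open.
Joint ranges: [-3.11, 3.11], [-0.89, 2.33], [0.22, 2.48], [-1.42, 4.56], [0.17, 2.85], [-2.88, 2.88]. Speed limits (rad/s): [2.39, 2.39, 3.14, 3.14, 3.14, 3.14].

## Interface

Orientations are given as [roll, pitch, yaw] about the fixed x, y, z axes, in that order (R = Rz(yaw) Ry(pitch) Rx(roll)).
In Python, from rig import robot, vision gives the robot as it stands. The module is installed in compiled form; this text tells all that it offers.
- The arm moves only by the tool arm_command, never from a script. Its argument "moves" is a list of rows, each an object with "linear": the shift along the world's x, y, z in cm, a list of three; "twist": the turn, a rotation vector about the world's x, y, z in rad, a list of three; "claw": the opening, from 0 (shut) to 1 (fully open). A call has exactly 8 rows; each row shifts and turns the commanded pose from where the row before left it; what a row does not reach is not made up. A row lasts 1/8 s, in which the tool goes at most 62.5 mm and 10.7 degrees, less where a joint would pass 70% of its speed; a pose out of reach is approached as far as the arm can. A call with a gripper value outside its range is refused whole. The fingers move at their own pace and stop on an object; "force" is the grip in N (left out, the last holds). Time passes only in rows, so rows that do not move let the fingers close, or fill a call up. It gives the time, the measured TCP pose, the force, the opening and the grip force at its end, in the units of the state.
- robot.sense(): the state, without advancing time (a new reading comes with each control period).
- vision.camera(name): name is "scene" or "side" or "wrist"; returns (picture, depth): 384x512x3 uint8, blue, green, red; 384x512 float32, m along the optical axis (not along the pixel's ray), 0 where there is no reading.
- vision.calibration(name): a dict with "vertical_fov" (degrees; the focal length in pixels is half the picture's height over the tangent of half this angle, whatever the lens; pixels are square), "cx", "cy" (the principal point, pixels), "k1" (the pictures are not rectified: a ray, as slopes to the right and down, at radius r is drawn at 1 + k1 r^2 times it, then the intrinsics apply), "xyz" and "rotation" of the camera in the world; the wrist camera has in their place "tool_from_camera" (4x4, takes a point from camera to tool coordinates, whose origin is the TCP and whose axes are the flange's). Camera axes: x right, y up, looking along -z (the intrinsics and any distortion apply to the point x, -y, -z); pixel columns grow to the right and rows downward; lengths in m; the calibration is good to about 2 mm. A picture is of the moment at which its call begins: read the wrist's pose just before it. calibration takes no time and is no camera call.
- robot.close_job(): hands the job in; it is judged then, once.
The state is a dict: "clock": time; "q": joint angles; "dq": joint speeds; "effort": joint torques, N m; "position": TCP position; "eef_rot": TCP orientation; "force": force on the tool from outside, world axes, zero at the start; "torque": the same for the moment, N m; "finger_gap": finger opening in m; "finger_force": force on a finger pad.
Only numpy, scipy, OpenCV 4.12 (cv2) and the standard library are available. Lean on these libraries where they do the work, as an engineer would, in place of code of your own. Each camera call takes 0.05 s, during which the arm holds its last target. There are 200 camera calls.

## Task

Take the blue handle from the wooden rack, enter its tapered shank in the socket of the aluminium tamper head, which sits in the white nest, and tap or press it home with about 15 N (over 20 N would damage the head) so that the taper's friction alone holds the two together. Then lift the whole tool out by the handle, never touching the head, and leave it standing upright on the bare floor of the wooden box, beside the dishes; leave everything else where it is.

Things in the scene. Friction and masses are not known exactly. Their poses are not given: they have to be found in the camera images.
- blue_handle: The handle to use, 109 mm long, 90 g: bright steel tapered shank below, steel collar, round blue plastic grip. Origin at the shank's small end, z up the handle. Along z: shank 0 to 36 mm, collar (diameter 28 mm) 40 to 46 mm, round grip (diameter 22 mm) 46 to 96 mm, knob (diameter 26 mm) to 109 mm. It stands upright in the rack, the collar resting on the rack's top.
- blue_handle_tip (a point): Small end of the blue handle's shank, on its axis (the body's origin). The shank is 10 mm in diameter at the chamfered tip, 13.2 mm at 2 mm above it, and tapers evenly to 17 mm at 36 mm.
- blue_handle_grip (a point): On the axis of the blue handle, 70 mm above the shank's small end: where to grip it from above, 22 mm wide.
- red_handle: A second handle of the same shape with a red grip, in the other hole of the rack; leave it there; its top is 119 mm above the table, so lift the blue handle clear of it. Origin at the small end of its shank.
- rack: Wooden block, 60 x 190 x 50 mm, fixed. Origin at the centre of its underside. Its two holes lie on its long (y) axis at y = -45 and +45 mm; which handle stands in which hole varies. Grip a handle across the block (closing along the rack's x axis), so that the fingers stay clear of the other handle.
- tamper_head: Aluminium tamper head with a blue band, upright cylinder, 44 mm in diameter, 50 mm high, 0.17 to 0.3 kg. Origin at the centre of its underside, z up. In its top, on the axis, is a socket with the same taper as the shank. A shank driven home carries the head's weight when lifted by the handle.
- head_mouth (a point): Centre of the head's top face, 50 mm above its underside: the socket's mouth, a 21 mm lip; below it a tapered liner, stiffly sprung (about 14 N per mm). Its height differs by 5 mm either way and cannot be seen: the shank bites with its tip 16 to 26 mm above the head's underside, and 15 N sinks it 1 to 1.5 mm more (collar never reaching the head).
- nest: White plastic nest, 90 x 90 x 22 mm, fixed, with a round pocket of 47 mm diameter in which the tamper head stands loosely; the pocket's floor is 8 mm above the table, its rim 22 mm. Origin at the centre of its underside. The push on the head is felt here.
- wood_box: Small open wooden box, 105 x 210 x 45 mm (long along its y), fixed, floor 4 mm thick, walls 6 to 7 mm thick. Origin at the centre of its underside. A stack of small white dishes, fixed, fills its +y part up to 16 mm high, from y = -8 to +72 mm; the tool is to stand on the bare floor of the -y end, best at y = -50 mm. Rack and box stand either side of the nest, either way round.
- beaker: Small clear glass beaker, 45 x 48 x 56 mm, a bystander. Origin at the centre of its underside.
- jar: White jar with red cap, 50 mm diameter, 72 mm high, a bystander. Origin at the centre of its underside.
- flask: Stoppered glass volumetric flask, 50 mm diameter, 131 mm high, a bystander. Origin at the centre of its underside.
There are look-alikes about, which are no part of the job. Of the things that look like the blue_handle, the larger one is meant.

How it is judged:
By the outcome, as a careful person would: the job done as asked, in the order asked, and still so for the second after the job is handed in, with the robot touching nothing.
It also fails if it takes over 54 s, if anything falls off the work surface, if the arm or the gripper's body presses on something with over 40 N, if the wrist force passes 120 N, or if a joint passes its speed limit or range.

## Working session

There is one attempt and no reset: what is moved stays moved. The work goes in short steps, Python scripts to look and compute and a tool call to move; the robot and the scene stay as the last step left them, time stands still between calls to the robot, and variables do not carry over. Pictures are saved under pics/ and viewed, at most 10 in all, crops included, and the job is handed in when it is done.

Besides the shell and the picture viewer there is one more tool, called as name(argument=value, ...) on one line, values as JSON. arm_command: Moves the arm, as the interface text tells. Its arguments: {"type":"object","properties":{"moves":{"type":"array","items":{"type":"object","properties":{"linear":{"type":"array","items":{"type":"number"}},"twist":{"type":"array","items":{"type":"number"}},"claw":{"type":"number"}}}},"force":{"type":"number"}},"required":["moves"]}

```bash
mkdir -p pics; cat > h.py <<'E'
import numpy as np, cv2
from rig import robot, vision
def cam(name):
    s=robot.sense(); p,d=vision.camera(name); return p,d,vision.calibration(name),s
def rot(c,s=None):
    from scipy.spatial.transform import Rotation as R
    if 'xyz' in c:
        r=np.array(c['rotation'],float)
        if r.shape!=(3,3): r=R.from_euler('xyz',r).as_matrix()
        return r,np.array(c['xyz'])
    e=np.array(s['eef_rot'],float)
    Rt=e if e.shape==(3,3) else R.from_euler('xyz',e).as_matrix()
    T=np.array(c['tool_from_camera']); return Rt@T[:3,:3], Rt@T[:3,3]+np.array(s['position'])
def rays(px,c,s=None):
    px=np.atleast_2d(np.array(px,float)); f=192/np.tan(np.radians(c['vertical_fov'])/2)
    K=np.array([[f,0,c['cx']],[0,f,c['cy']],[0,0,1]])
    u=cv2.undistortPoints(px[:,None],K,np.array([c['k1'],0,0,0.]))[:,0]
    r,o=rot(c,s); v=np.c_[u[:,0],-u[:,1],-np.ones(len(u))]@r.T
    return o,v
def plane(px,z,c,s=None):
    o,v=rays(px,c,s); return o+v*((z-o[2])/v[:,2])[:,None]
def cloud(d,c,s=None):
    yy,xx=np.mgrid[:384,:512]; o,v=rays(np.c_[xx.ravel(),yy.ravel()],c,s)
    return (o+v*d.reshape(-1,1)).reshape(384,512,3)
E
python3 - <<'E'
from h import *
print(robot.sense())
ims=[]
for n in ["scene","side","wrist"]:
    p,d,c,s=cam(n); cv2.imwrite(f'pics/{n}0.png',p); np.savez(f'{n}0.npz',p=p,d=d); print(n,c)
E
```

```text
{'clock': 0.0, 'q': array([-2.15326110e-01,  3.81191385e-01,  1.29824696e+00, -4.30734079e-05,
        1.46359175e+00, -2.15317470e-01]), 'dq': array([ 0.00067516, -0.00187652,  0.00021085,  0.00129703,  0.00028854,
       -0.00099079]), 'effort': array([-6.18006070e-04, -4.37936819e+01, -2.24552107e+01,  7.13253510e-02,
        3.52583989e-02, -8.49877097e-05]), 'position': array([5.49732925e-01, 3.11058015e-05, 2.46144893e-01]), 'eef_rot': array([-3.14017926e+00, -2.65288854e-04,  1.57079214e+00]), 'force': array([-0.49796171, -0.62930119, -0.01076698]), 'torque': array([-0.05914366, -0.07339815,  0.02695619]), 'finger_force': 0.0, 'finger_gap': 0.08819111088752267}
scene {'vertical_fov': 57.644179519262956, 'cx': 256.57268195402315, 'cy': 191.5444571447298, 'k1': 0.03768459506355294, 'xyz': array([0.03068639, 0.9001114 , 0.55468334]), 'rotation': array([ 1.15422481, -0.02146725, -2.62257098])}
side {'vertical_fov': 52.184887344895145, 'cx': 255.89281307864533, 'cy': 192.981989957791, 'k1': -0.06638298684813233, 'xyz': array([ 0.52693301, -0.7950522 ,  0.72342999]), 'rotation': array([ 0.87317597,  0.01869948, -0.00455336])}
wrist {'vertical_fov': 69.19086651507396, 'cx': 261.6846204063884, 'cy': 185.45411530713758, 'k1': -0.02791252319261895, 'tool_from_camera': array([[-3.61585548e-04,  9.65760786e-01,  2.59433949e-01,
         6.60834901e-02],
       [ 9.99999501e-01,  1.07672640e-04,  9.92928472e-04,
        -3.44759611e-04],
       [ 9.30997443e-04,  2.59434178e-01, -9.65760343e-01,
        -1.37507894e-01],
       [ 0.00000000e+00,  0.00000000e+00,  0.00000000e+00,
         1.00000000e+00]])}
```

View pics/scene0.png

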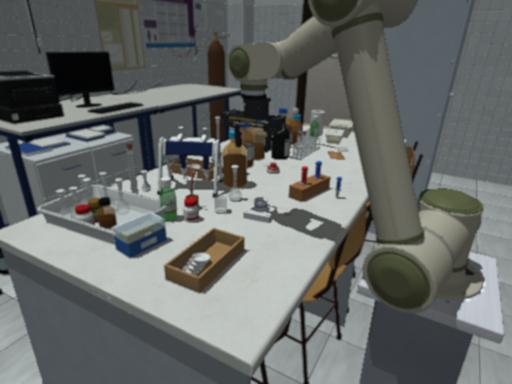

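View pics/side0.png

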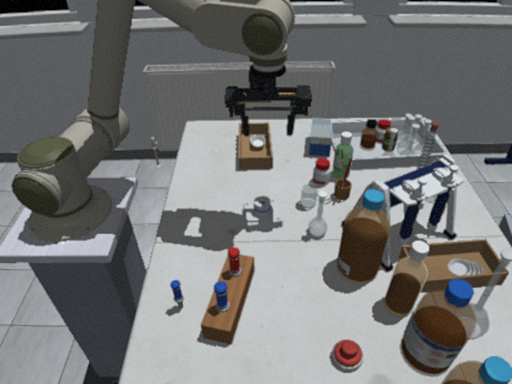

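View pics/wrist0.png

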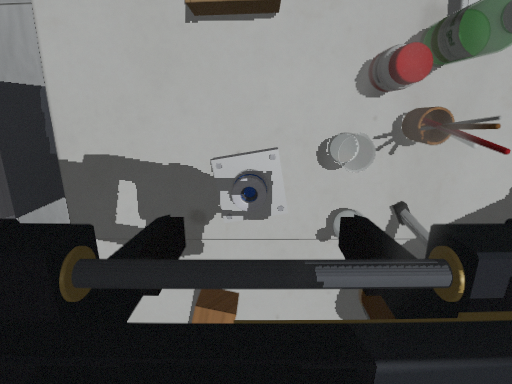

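The scene view shows the box at (205,260) with the dishes at its near (+y) end, and the nest at (262,210). There are three blue/red candidates in the side view: a blue handle in the rack at (221,295), a red handle in the rack at (234,262), and a small blue look-alike standing alone on the table at (177,291). The rack one fits: it is larger and stands in the rack. In the wrist view the head is at (250,190).

```bash
python3 - <<'E'
from h import *
z=np.load('side0.npz'); p,d=z['p'],z['d']; c=vision.calibration('side')
P=cloud(d,c); hsv=cv2.cvtColor(p,cv2.COLOR_BGR2HSV); H,S,V=cv2.split(hsv); Z=P[...,2]
def info(m,name):
    n,l,st,ce=cv2.connectedComponentsWithStats(m.astype(np.uint8))
    for i in range(1,n):
        if st[i,4]>25:
            q=P[l==i]; print(name,st[i],ce[i].round(),np.median(q,0).round(3),q.min(0).round(3),q.max(0).round(3))
roi=np.zeros(Z.shape,bool); roi[115:345,150:300]=1
info(roi&(H>105)&(H<130)&(S>150),'blue'); info(roi&((H<5)|(H>174))&(S>150),'red')
m=roi&(H>5)&(H<22)&(S>80)&(abs(Z-.05)<.006); m[:200]=0
r=cv2.minAreaRect((P[m][:,:2]*1000).astype(np.float32)); print('rack top',m.sum(),r,P[m].mean(0))
m=roi&(H>5)&(H<25)&(S>60)&(abs(Z-.045)<.006); m[190:]=0
print('box rim',m.sum(),cv2.minAreaRect((P[m][:,:2]*1000).astype(np.float32)))
m=roi&(abs(Z-.022)<.004)&(S<60); m[:185]=0;m[235:]=0
print('nest',m.sum(),cv2.minAreaRect((P[m][:,:2]*1000).astype(np.float32)))
m=roi&(Z>.053)&(Z<.064); m[:185]=0;m[225:]=0; m[:,:240]=0
print('headtop',m.sum(),P[m].mean(0),P[m].min(0),P[m].max(0))
z=np.load('scene0.npz'); p2=z['p'];c2=vision.calibration('scene');P=P2=cloud(z['d'],c2);hs=cv2.cvtColor(p2,cv2.COLOR_BGR2HSV); H,S,V=cv2.split(hs);Z=P[...,2]
roi[:]=0; roi[150:300,160:360]=1
info(roi&(H>105)&(H<130)&(S>150),'blue2');info(roi&((H<5)|(H>174))&(S>150),'red2')
m=roi&(H>5)&(H<25)&(S>60)&(abs(Z-.045)<.006)&(np.arange(384)[:,None]>225)
print('box rim2',m.sum(),cv2.minAreaRect((P[m][:,:2]*1000).astype(np.float32)))
m=roi&(Z>.053)&(Z<.064)&(np.arange(512)[None]>240)&(np.arange(512)[None]<285)&(np.arange(384)[:,None]>190)
print('headtop2',m.sum(),P[m].mean(0) if m.any() else 0)
z=np.load('wrist0.npz'); pw=z['p']
a=cv2.resize(p[230:350,150:270],None,fx=3.3,fy=3.3,interpolation=2); b=cv2.resize(p2[150:300,160:350][:, :150],(396,396),interpolation=2)
cv2.imwrite('pics/crop1.png',np.hstack([a,b]))
E
```

```text
blue [171 281  10  17  98] [176. 289.] [ 0.355 -0.315  0.08 ] [ 0.346 -0.795  0.043] [ 0.527 -0.304  0.723]
blue [215 282  11  24 187] [221. 293.] [ 0.45  -0.35   0.114] [ 0.44  -0.355  0.067] [ 0.459 -0.334  0.121]
red [229 248  10  11  90] [233. 253.] [ 0.471 -0.261  0.118] [ 0.463 -0.268  0.104] [ 0.481 -0.249  0.122]
red [230 260   9  11  79] [234. 265.] [ 0.472 -0.264  0.082] [ 0.463 -0.266  0.065] [ 0.48  -0.257  0.098]
rack top 1553 ((460.77197265625, -300.10858154296875), (188.71002197265625, 59.89152908325195), 76.36595153808594) [ 0.46058003 -0.31789773  0.04976614]
box rim 219 ((512.8831787109375, 286.57379150390625), (103.39149475097656, 214.76715087890625), 1.4999953508377075)
nest 575 ((531.8251953125, -31.75151824951172), (90.45010375976562, 93.07131958007812), 8.761527061462402)
headtop 144 [ 0.53162382 -0.03474815  0.0580931 ] [ 0.51039421 -0.05353191  0.05326099] [ 0.55192438 -0.00826089  0.06164079]
blue2 [167 150  44  18 255] [191. 154.] [ 0.87  -0.086  0.153] [ 0.793 -0.162  0.071] [ 0.954 -0.033  0.164]
blue2 [317 162   4  15  33] [318. 168.] [ 0.448 -0.331  0.096] [ 0.443 -0.336  0.062] [ 0.456 -0.325  0.12 ]
blue2 [160 229   6  13  55] [162. 235.] [0.692 0.272 0.024] [0.688 0.264 0.007] [0.694 0.281 0.043]
red2 [270 164   8   5  26] [273. 166.] [ 0.684 -0.414  0.028] [ 0.666 -0.424  0.024] [ 0.696 -0.405  0.043]
red2 [303 167   4  15  46] [304. 174.] [ 0.47  -0.244  0.095] [ 0.464 -0.25   0.065] [ 0.476 -0.237  0.12 ]
red2 [185 195  12  11  96] [190. 201.] [0.705 0.126 0.073] [0.031 0.046 0.042] [0.774 0.9   0.555]
box rim2 609 ((514.6617431640625, 292.52874755859375), (104.33780670166016, 208.61192321777344), 1.8143599033355713)
headtop2 71 [ 0.53335923 -0.02589966  0.05812407]
```

View pics/crop1.png

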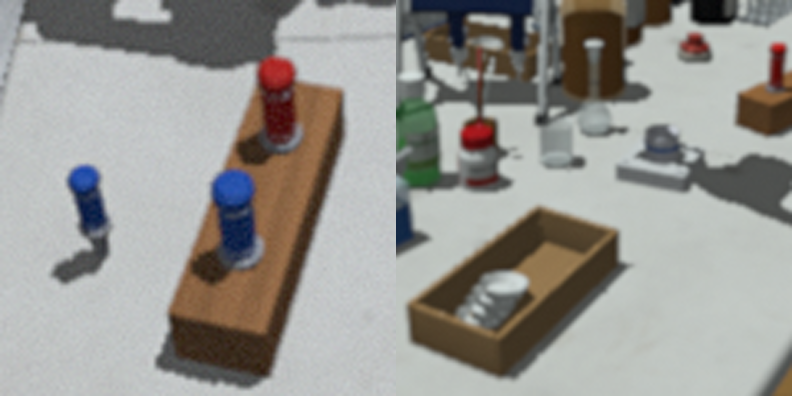

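The crop confirms it: the larger blue handle stands in the rack's near hole, and the small loose one on the table is the look-alike. The box's bare end is the one toward the nest. Now moving above the blue handle.

arm_command(moves=[{"linear": [-1.4, -4.9, -0.6], "twist": [0, 0, -0.034], "claw": 0.6}, {"linear": [-1.4, -4.9, -0.6], "twist": [0, 0, -0.034], "claw": 0.6}, {"linear": [-1.4, -4.9, -0.6], "twist": [0, 0, -0.034], "claw": 0.6}, {"linear": [-1.4, -4.9, -0.6], "twist": [0, 0, -0.034], "claw": 0.6}, {"linear": [-1.4, -4.9, -0.6], "twist": [0, 0, -0.034], "claw": 0.6}, {"linear": [-1.4, -4.9, -0.6], "twist": [0, 0, -0.034], "claw": 0.6}, {"linear": [-1.4, -4.9, -0.6], "twist": [0, 0, -0.034], "claw": 0.6}, {"linear": [0, 0, 0], "twist": [0, 0, 0], "claw": 0.6}], force=40)

```text
clock: 1.15
position: [0.4507, -0.3455, 0.2037]
eef_rot: [-3.14, -0.001, 1.329]
force: [-0.8, 0.7, -0.5]
finger_gap: 0.0527
finger_force: 0.0
```

```bash
cat > look.py <<'E'
from h import *
p,d,c,s=cam('wrist'); P=cloud(d,c,s); H,S,V=cv2.split(cv2.cvtColor(p,cv2.COLOR_BGR2HSV))
print(s['position'],s['eef_rot'],s['force'],s['clock'])
cv2.imwrite('pics/w1.png',p); Z=P[...,2]
for nm,m in [('blue',(H>105)&(H<130)&(S>120)),('red',((H<5)|(H>174))&(S>120))]:
    n,l,st,ce=cv2.connectedComponentsWithStats(m.astype(np.uint8))
    for i in range(1,n):
        if st[i,4]>100:
            q=(l==i)&(Z>.113)&(Z<.125); print(nm,st[i],q.sum(),P[l==i].mean(0))
            if q.sum()>20: 
                ct=max(cv2.findContours(q.astype(np.uint8),0,1)[0],key=cv2.contourArea); (x,y),r=cv2.minEnclosingCircle(ct)
                print(' top px',(x,y,r),'plane z=.119:',plane([x,y],.119,c,s),'cloud',P[q].mean(0))
m=(H>5)&(H<22)&(S>60)&(abs(Z-.05)<.006); print('rack',m.sum(),cv2.minAreaRect((P[m][:,:2]*1000).astype(np.float32)) if m.sum() else 0)
p,d,c,s=cam('side'); P=cloud(d,c); Z=P[...,2]
E
python3 look.py
```

```text
[ 0.45074525 -0.3455338   0.20365406] [-3.14020058e+00 -5.97063229e-04  1.32853873e+00] [-0.78463823  0.65918912 -0.46607777] 1.15
blue [145 156  31  25 480] 0 [ 0.35695734 -0.30882462  0.0768264 ]
blue [246 166  29  37 823] 664 [ 0.45023276 -0.33987162  0.11333914]
 top px (260.0909118652344, 188.31817626953125, 14.737821578979492) plane z=.119: [[ 0.44981013 -0.34131683  0.119     ]] cloud [ 0.44965501 -0.34168138  0.11756677]
red [244  59  33  35 884] 869 [ 0.47106448 -0.25627536  0.11825168]
 top px (260.3735046386719, 75.76506042480469, 17.101198196411133) plane z=.119: [[ 0.47120203 -0.25628509  0.119     ]] cloud [ 0.47111667 -0.25606742  0.11751513]
red [ 450  169   43   41 1325] 0 [ 0.68225956 -0.42521317  0.03221727]
rack 8933 ((566.5233764648438, -314.2244567871094), (194.21974182128906, 294.125244140625), 82.09339141845703)
```

View pics/w1.png

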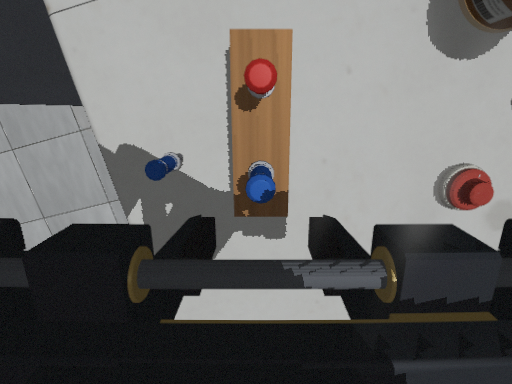

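The wrist view shows the rack square to the gripper, with the blue handle's top at (260,188) and the red one's at (260,76). I'll descend and grip.

arm_command(moves=[{"linear": [-0.05, 0.25, -3], "twist": [0, 0, 0], "claw": 0.6}, {"linear": [0, 0, -4], "twist": [0, 0, 0], "claw": 0.6}, {"linear": [0, 0, -4], "twist": [0, 0, 0], "claw": 0.6}, {"linear": [0, 0, -2.4], "twist": [0, 0, 0], "claw": 0.6}, {"linear": [0, 0, 0], "twist": [0, 0, 0], "claw": 0.6}, {"linear": [0, 0, 0], "twist": [0, 0, 0], "claw": 0.1}, {"linear": [0, 0, 0], "twist": [0, 0, 0], "claw": 0.1}, {"linear": [0, 0, 0], "twist": [0, 0, 0], "claw": 0.1}], force=50)

```text
clock: 2.25
position: [0.4517, -0.3406, 0.0716]
eef_rot: [3.14, 0.001, 1.333]
force: [0.1, 0.2, -0.5]
finger_gap: 0.0252
finger_force: 0.1
```

arm_command(moves=[{"linear": [0, 0, 0], "twist": [0, 0, 0], "claw": 0.1}, {"linear": [0, 0, 0], "twist": [0, 0, 0], "claw": 0.1}, {"linear": [0, 0, 0], "twist": [0, 0, 0], "claw": 0.1}, {"linear": [0, 0, 0.5], "twist": [0, 0, 0], "claw": 0.1}, {"linear": [0, 0, 1], "twist": [0, 0, 0], "claw": 0.1}, {"linear": [0, 0, 2], "twist": [0, 0, 0], "claw": 0.1}, {"linear": [0, 0, 2], "twist": [0, 0, 0], "claw": 0.1}, {"linear": [0, 0, 0], "twist": [0, 0, 0], "claw": 0.1}], force=50)

```text
clock: 3.25
position: [0.4519, -0.341, 0.1272]
eef_rot: [3.139, 0.002, 1.333]
force: [-0.2, -0.9, 0.2]
finger_gap: 0.0211
finger_force: 46.9
```

arm_command(moves=[{"linear": [0, 0, 4], "twist": [0, 0, 0], "claw": 0.1}, {"linear": [0, 0, 4], "twist": [0, 0, 0], "claw": 0.1}, {"linear": [0.5, 1, 3], "twist": [0, 0, 0], "claw": 0.1}, {"linear": [1.5, 4, 0], "twist": [0, 0, 0], "claw": 0.1}, {"linear": [2, 5.5, 0], "twist": [0, 0, 0], "claw": 0.1}, {"linear": [2, 5.5, 0], "twist": [0, 0, 0], "claw": 0.1}, {"linear": [2, 5, 0], "twist": [0, 0, 0], "claw": 0.1}, {"linear": [0, 0, 0], "twist": [0, 0, 0], "claw": 0.1}])

```text
clock: 4.25
position: [0.532, -0.1274, 0.235]
eef_rot: [-3.14, -0.001, 1.337]
force: [0.3, -1.3, -1.0]
finger_gap: 0.021
finger_force: 46.9
```

```bash
python3 - <<'E'
from h import *
z=np.load('wrist0.npz')
p,d,c,s=cam('wrist'); ps,ds,cs,_=cam('side'); pc,dc,cc,_=cam('scene')
print(s['position'],s['eef_rot'],s['force'],s['clock'])
P=cloud(d,c,s);Z=P[...,2]; hsv=cv2.cvtColor(p,cv2.COLOR_BGR2HSV)
m=(abs(Z-.058)<.005)&(abs(P[...,0]-.532)<.035)&(abs(P[...,1]+.031)<.035)
if m.sum()>30:
    q=P[m]; (x,y),r=cv2.minEnclosingCircle((q[:,:2]*1000).astype(np.float32)); print('wrist head',m.sum(),q.mean(0),x,y,r)
m=(abs(Z-.022)<.004)&(abs(P[...,0]-.532)<.065)&(abs(P[...,1]+.031)<.065)
print('wrist nest',m.sum(),cv2.minAreaRect((P[m][:,:2]*1000).astype(np.float32)) if m.any() else 0)
# held handle: blue pts near tool in side & scene
for nm,pp,dd,ca in(('side',ps,ds,cs),('scene',pc,dc,cc)):
    Q=cloud(dd,ca); hh=cv2.cvtColor(pp,cv2.COLOR_BGR2HSV); q=np.linalg.norm(Q[...,:2]-s['position'][:2],axis=-1)<.03
    k=q&(Q[...,2]<s['position'][2]-.01)&(Q[...,2]>.1); print(nm,k.sum(), Q[k].min(0) if k.any() else 0,Q[k].max(0) if k.any() else 0)
    if k.any():
        for h in np.arange(.10,.25,.006):
            kk=k&(abs(Q[...,2]-h)<.003)
            if kk.sum()>3: print('  z',h.round(3),Q[kk][:,:2].mean(0).round(4),np.ptp(Q[kk][:,0]).round(3))
cv2.imwrite('pics/w2.png',np.hstack([cv2.resize(p,(400,300)),cv2.resize(ps[60:260,150:400],(375,300))]))
E
```

```text
[ 0.53198838 -0.12739237  0.23496612] [-3.14033196e+00 -6.81619194e-04  1.33749671e+00] [ 0.27475695 -1.32698981 -1.02915845] 4.25
wrist head 1012 [ 0.53279509 -0.03314347  0.05733788] 532.9281005859375 -32.89339828491211 21.99058723449707
wrist nest 4485 ((532.750732421875, -32.977779388427734), (90.6727066040039, 90.19248962402344), 9.514260292053223)
side 134 [ 0.51645317 -0.14529529  0.17704436] [ 0.54195453 -0.12884485  0.22494715]
  z 0.178 [ 0.5292 -0.1356] 0.011
  z 0.184 [ 0.5299 -0.1358] 0.011
  z 0.19 [ 0.5294 -0.1352] 0.013
  z 0.196 [ 0.5288 -0.1362] 0.013
  z 0.202 [ 0.5293 -0.1363] 0.013
  z 0.208 [ 0.5287 -0.1367] 0.013
  z 0.214 [ 0.5283 -0.1409] 0.023
  z 0.22 [ 0.5291 -0.1391] 0.025
  z 0.226 [ 0.528  -0.1385] 0.017
scene 64 [ 0.5201221  -0.1365638   0.17643446] [ 0.54483891 -0.1155526   0.22461862]
  z 0.178 [ 0.5299 -0.1276] 0.008
  z 0.184 [ 0.5295 -0.1247] 0.008
  z 0.19 [ 0.5301 -0.1253] 0.01
  z 0.196 [ 0.529 -0.124] 0.011
  z 0.202 [ 0.5293 -0.1258] 0.011
  z 0.208 [ 0.5299 -0.1229] 0.009
  z 0.214 [ 0.5264 -0.122 ] 0.011
  z 0.22 [ 0.5294 -0.1226] 0.025
```

View pics/w2.png

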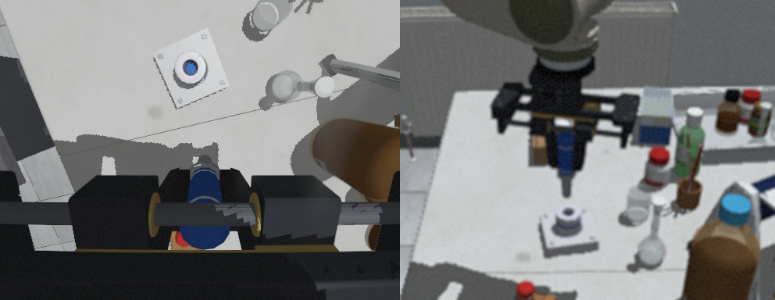

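The combined picture shows the head at (190,68) in the wrist half, with the handle held upright. In the side half, the shank tip is just behind and above the socket at (567,195). I'll move over the socket with the tip just above the mouth.

arm_command(moves=[{"linear": [0.1, 2.5, 0], "twist": [0, 0, 0], "claw": 0.1}, {"linear": [0, 3, 0], "twist": [0, 0, 0], "claw": 0.1}, {"linear": [0, 3, -1], "twist": [0, 0, 0], "claw": 0.1}, {"linear": [0, 1.2, -3], "twist": [0, 0, 0], "claw": 0.1}, {"linear": [0, 0, -3], "twist": [0, 0, 0], "claw": 0.1}, {"linear": [0, 0, -3], "twist": [0, 0, 0], "claw": 0.1}, {"linear": [0, 0, -1], "twist": [0, 0, 0], "claw": 0.1}, {"linear": [0, 0, 0], "twist": [0, 0, 0], "claw": 0.1}])

```text
clock: 5.4
position: [0.5325, -0.0344, 0.1258]
eef_rot: [-3.141, 0.0, 1.331]
force: [0.1, 0.0, -0.2]
finger_gap: 0.0212
finger_force: 46.9
```

```bash
cat > fit.py <<'E'
from h import *
s=robot.sense(); print(s['position'],s['eef_rot'],s['force'],s['clock'])
out=[]
for nm in('side','scene'):
    p,d,c,_=cam(nm); Q=cloud(d,c); R=np.hypot(Q[...,0]-.532,Q[...,1]+.032); z0=s['position'][2]-.059
    for h in np.arange(.026,.14,.006):
        kk=(R<.04)&(abs(Q[...,2]-h)<.003)
        if kk.sum()>3: print(nm,'z',h.round(3),kk.sum(),Q[kk][:,:2].mean(0).round(4),Q[kk][:,:2].min(0).round(3),Q[kk][:,:2].max(0).round(3))
    r,o=rot(c); f=192/np.tan(np.radians(c['vertical_fov'])/2); v=(np.array([.532,-.032,.07])-o)@r
    u,w=int(c['cx']+f*v[0]/-v[2]),int(c['cy']-f*v[1]/-v[2]); print(nm,'crop origin',u-33,w-33)
    out.append(cv2.resize(p[w-33:w+33,u-33:u+33],(396,396),interpolation=2))
cv2.imwrite('pics/fit.png',np.hstack(out))
E
python3 fit.py
```

```text
[ 0.53250429 -0.0343734   0.12575135] [-3.14110449e+00  3.27477333e-05  1.33148284e+00] [ 0.09833505  0.01752732 -0.21125786] 5.4
side z 0.026 139 [ 0.5319 -0.0448] [ 0.494 -0.07 ] [ 0.57  -0.002]
side z 0.032 24 [ 0.5334 -0.0481] [ 0.513 -0.054] [ 0.552 -0.038]
side z 0.038 27 [ 0.529  -0.0479] [ 0.51  -0.055] [ 0.552 -0.033]
side z 0.044 40 [ 0.5315 -0.0423] [ 0.51  -0.054] [ 0.552 -0.018]
side z 0.05 40 [ 0.5312 -0.0397] [ 0.51  -0.055] [ 0.552 -0.017]
side z 0.056 77 [ 0.5323 -0.0378] [ 0.51  -0.054] [ 0.552 -0.013]
side z 0.062 45 [ 0.5319 -0.0385] [ 0.513 -0.052] [ 0.552 -0.015]
side z 0.068 4 [ 0.5273 -0.0402] [ 0.524 -0.043] [ 0.531 -0.036]
side z 0.074 11 [ 0.5305 -0.0405] [ 0.524 -0.045] [ 0.536 -0.037]
side z 0.08 10 [ 0.5303 -0.04  ] [ 0.524 -0.043] [ 0.536 -0.037]
side z 0.086 10 [ 0.5301 -0.041 ] [ 0.524 -0.043] [ 0.536 -0.037]
side z 0.092 9 [ 0.5305 -0.041 ] [ 0.524 -0.043] [ 0.536 -0.039]
side z 0.098 9 [ 0.5298 -0.0414] [ 0.524 -0.044] [ 0.536 -0.039]
side z 0.104 5 [ 0.5334 -0.0468] [ 0.526 -0.048] [ 0.539 -0.044]
side z 0.11 30 [ 0.5287 -0.0437] [ 0.517 -0.05 ] [ 
[... 1019 characters left out ...]
536 -0.025]
scene z 0.086 5 [ 0.5313 -0.0287] [ 0.527 -0.032] [ 0.536 -0.027]
scene z 0.092 8 [ 0.5309 -0.0282] [ 0.527 -0.034] [ 0.536 -0.025]
scene z 0.098 6 [ 0.5312 -0.0296] [ 0.528 -0.04 ] [ 0.536 -0.025]
scene z 0.104 4 [ 0.5285 -0.0285] [ 0.526 -0.03 ] [ 0.531 -0.025]
scene z 0.11 17 [ 0.5301 -0.0254] [ 0.521 -0.036] [ 0.545 -0.019]
scene z 0.116 9 [ 0.5326 -0.0245] [ 0.525 -0.027] [ 0.539 -0.021]
scene z 0.122 16 [ 0.5329 -0.0246] [ 0.511 -0.034] [ 0.555 -0.015]
scene z 0.128 26 [ 0.5306 -0.0238] [ 0.509 -0.034] [ 0.562 -0.01 ]
scene z 0.134 26 [ 0.5306 -0.0249] [ 0.507 -0.034] [ 0.56  -0.014]
scene z 0.14 30 [ 0.5324 -0.0245] [ 0.507 -0.037] [ 0.561 -0.014]
scene crop origin 228 163
```

View pics/fit.png

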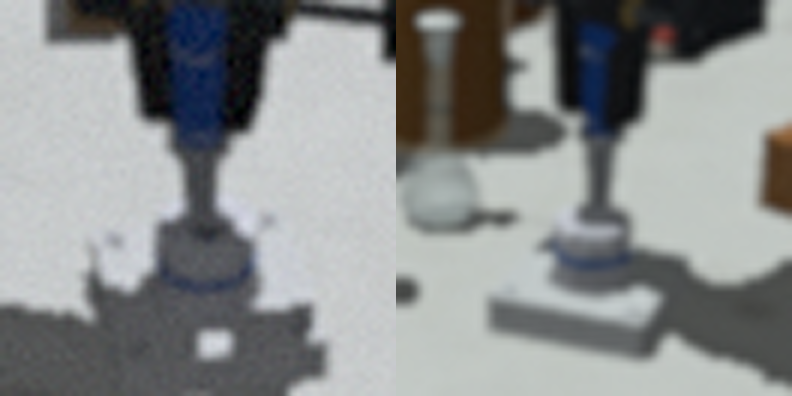

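The side and scene crops show the shank tip just above the head's mouth, about 4 mm short in y. I'll correct that and enter the socket.

arm_command(moves=[{"linear": [0.1, 0.4, 0], "twist": [0, 0, 0], "claw": 0.1}, {"linear": [0, 0, 0], "twist": [0, 0, 0], "claw": 0.1}, {"linear": [0, 0, -0.5], "twist": [0, 0, 0], "claw": 0.1}, {"linear": [0, 0, -0.5], "twist": [0, 0, 0], "claw": 0.1}, {"linear": [0, 0, -0.5], "twist": [0, 0, 0], "claw": 0.1}, {"linear": [0, 0, 0], "twist": [0, 0, 0], "claw": 0.1}, {"linear": [0, 0, 0], "twist": [0, 0, 0], "claw": 0.1}, {"linear": [0, 0, 0], "twist": [0, 0, 0], "claw": 0.1}])

```text
clock: 6.5
position: [0.5336, -0.0295, 0.1109]
eef_rot: [3.141, 0.0, 1.333]
force: [-0.3, 0.5, -0.4]
finger_gap: 0.0213
finger_force: 46.9
```

arm_command(moves=[{"linear": [0, 0, -0.4], "twist": [0, 0, 0], "claw": 0.1}, {"linear": [0, 0, -0.4], "twist": [0, 0, 0], "claw": 0.1}, {"linear": [0, 0, -0.4], "twist": [0, 0, 0], "claw": 0.1}, {"linear": [0, 0, -0.3], "twist": [0, 0, 0], "claw": 0.1}, {"linear": [0, 0, 0], "twist": [0, 0, 0], "claw": 0.1}, {"linear": [0, 0, 0], "twist": [0, 0, 0], "claw": 0.1}, {"linear": [0, 0, 0], "twist": [0, 0, 0], "claw": 0.1}, {"linear": [0, 0, 0], "twist": [0, 0, 0], "claw": 0.1}])

```text
clock: 7.5
position: [0.5334, -0.0295, 0.0957]
eef_rot: [-3.141, -0.0, 1.333]
force: [1.0, -0.3, -2.1]
finger_gap: 0.0214
finger_force: 46.9
```

arm_command(moves=[{"linear": [0, 0, -0.1], "twist": [0, 0, 0], "claw": 0.1}, {"linear": [0, 0, 0], "twist": [0, 0, 0], "claw": 0.1}, {"linear": [0, 0, 0], "twist": [0, 0, 0], "claw": 0.1}, {"linear": [0, 0, 0], "twist": [0, 0, 0], "claw": 0.1}, {"linear": [0, 0, 0], "twist": [0, 0, 0], "claw": 0.1}, {"linear": [0, 0, 0], "twist": [0, 0, 0], "claw": 0.1}, {"linear": [0, 0, 0], "twist": [0, 0, 0], "claw": 0.1}, {"linear": [0, 0, 0], "twist": [0, 0, 0], "claw": 0.1}])

```text
clock: 8.5
position: [0.5335, -0.0295, 0.0948]
eef_rot: [3.142, -0.0, 1.333]
force: [0.4, 0.2, -1.3]
finger_gap: 0.0216
finger_force: 46.9
```

arm_command(moves=[{"linear": [0, 0, -0.1], "twist": [0, 0, 0], "claw": 0.1}, {"linear": [0, 0, 0], "twist": [0, 0, 0], "claw": 0.1}, {"linear": [0, 0, 0], "twist": [0, 0, 0], "claw": 0.1}, {"linear": [0, 0, 0], "twist": [0, 0, 0], "claw": 0.1}, {"linear": [0, 0, 0], "twist": [0, 0, 0], "claw": 0.1}, {"linear": [0, 0, 0], "twist": [0, 0, 0], "claw": 0.1}, {"linear": [0, 0, 0], "twist": [0, 0, 0], "claw": 0.1}, {"linear": [0, 0, 0], "twist": [0, 0, 0], "claw": 0.1}])

```text
clock: 9.5
position: [0.5335, -0.0295, 0.0937]
eef_rot: [-3.142, 0.0, 1.333]
force: [1.1, -0.9, -0.8]
finger_gap: 0.0214
finger_force: 46.9
```

arm_command(moves=[{"linear": [0, 0, -0.1], "twist": [0, 0, 0], "claw": 0.1}, {"linear": [0, 0, 0], "twist": [0, 0, 0], "claw": 0.1}, {"linear": [0, 0, 0], "twist": [0, 0, 0], "claw": 0.1}, {"linear": [0, 0, 0], "twist": [0, 0, 0], "claw": 0.1}, {"linear": [0, 0, 0], "twist": [0, 0, 0], "claw": 0.1}, {"linear": [0, 0, 0], "twist": [0, 0, 0], "claw": 0.1}, {"linear": [0, 0, 0], "twist": [0, 0, 0], "claw": 0.1}, {"linear": [0, 0, 0], "twist": [0, 0, 0], "claw": 0.1}])

```text
clock: 10.5
position: [0.5335, -0.0295, 0.0928]
eef_rot: [3.142, 0.0, 1.333]
force: [1.2, -1.1, -0.8]
finger_gap: 0.0214
finger_force: 46.9
```

arm_command(moves=[{"linear": [0, 0, -0.1], "twist": [0, 0, 0], "claw": 0.1}, {"linear": [0, 0, 0], "twist": [0, 0, 0], "claw": 0.1}, {"linear": [0, 0, 0], "twist": [0, 0, 0], "claw": 0.1}, {"linear": [0, 0, 0], "twist": [0, 0, 0], "claw": 0.1}, {"linear": [0, 0, 0], "twist": [0, 0, 0], "claw": 0.1}, {"linear": [0, 0, 0], "twist": [0, 0, 0], "claw": 0.1}, {"linear": [0, 0, 0], "twist": [0, 0, 0], "claw": 0.1}, {"linear": [0, 0, 0], "twist": [0, 0, 0], "claw": 0.1}])

```text
clock: 11.5
position: [0.5335, -0.0295, 0.0918]
eef_rot: [-3.142, -0.0, 1.333]
force: [1.3, -1.0, -0.3]
finger_gap: 0.0214
finger_force: 46.9
```

arm_command(moves=[{"linear": [0, 0, -0.1], "twist": [0, 0, 0], "claw": 0.1}, {"linear": [0, 0, 0], "twist": [0, 0, 0], "claw": 0.1}, {"linear": [0, 0, 0], "twist": [0, 0, 0], "claw": 0.1}, {"linear": [0, 0, 0], "twist": [0, 0, 0], "claw": 0.1}, {"linear": [0, 0, 0], "twist": [0, 0, 0], "claw": 0.1}, {"linear": [0, 0, 0], "twist": [0, 0, 0], "claw": 0.1}, {"linear": [0, 0, 0], "twist": [0, 0, 0], "claw": 0.1}, {"linear": [0, 0, 0], "twist": [0, 0, 0], "claw": 0.1}])

```text
clock: 12.5
position: [0.5335, -0.0295, 0.0907]
eef_rot: [-3.142, -0.0, 1.333]
force: [0.8, -1.2, 0.6]
finger_gap: 0.0211
finger_force: 46.9
```

arm_command(moves=[{"linear": [0, 0, -0.1], "twist": [0, 0, 0], "claw": 0.1}, {"linear": [0, 0, 0], "twist": [0, 0, 0], "claw": 0.1}, {"linear": [0, 0, 0], "twist": [0, 0, 0], "claw": 0.1}, {"linear": [0, 0, 0], "twist": [0, 0, 0], "claw": 0.1}, {"linear": [0, 0, 0], "twist": [0, 0, 0], "claw": 0.1}, {"linear": [0, 0, 0], "twist": [0, 0, 0], "claw": 0.1}, {"linear": [0, 0, 0], "twist": [0, 0, 0], "claw": 0.1}, {"linear": [0, 0, 0], "twist": [0, 0, 0], "claw": 0.1}])

```text
clock: 13.5
position: [0.5335, -0.0295, 0.0897]
eef_rot: [3.142, -0.0, 1.333]
force: [1.4, -2.6, 0.3]
finger_gap: 0.0213
finger_force: 46.9
```

arm_command(moves=[{"linear": [0.05, -0.1, -0.1], "twist": [0, 0, 0], "claw": 0.1}, {"linear": [0, 0, 0], "twist": [0, 0, 0], "claw": 0.1}, {"linear": [0, 0, 0], "twist": [0, 0, 0], "claw": 0.1}, {"linear": [0, 0, 0], "twist": [0, 0, 0], "claw": 0.1}, {"linear": [0, 0, 0], "twist": [0, 0, 0], "claw": 0.1}, {"linear": [0, 0, 0], "twist": [0, 0, 0], "claw": 0.1}, {"linear": [0, 0, 0], "twist": [0, 0, 0], "claw": 0.1}, {"linear": [0, 0, 0], "twist": [0, 0, 0], "claw": 0.1}])

```text
clock: 14.5
position: [0.5339, -0.0305, 0.0887]
eef_rot: [-3.141, -0.0, 1.333]
force: [0.3, 1.1, -1.1]
finger_gap: 0.021
finger_force: 46.9
```

arm_command(moves=[{"linear": [0, 0, -0.1], "twist": [0, 0, 0], "claw": 0.1}, {"linear": [0, 0, 0], "twist": [0, 0, 0], "claw": 0.1}, {"linear": [0, 0, 0], "twist": [0, 0, 0], "claw": 0.1}, {"linear": [0, 0, 0], "twist": [0, 0, 0], "claw": 0.1}, {"linear": [0, 0, 0], "twist": [0, 0, 0], "claw": 0.1}, {"linear": [0, 0, 0], "twist": [0, 0, 0], "claw": 0.1}, {"linear": [0, 0, 0], "twist": [0, 0, 0], "claw": 0.1}, {"linear": [0, 0, 0], "twist": [0, 0, 0], "claw": 0.1}])

```text
clock: 15.5
position: [0.534, -0.0305, 0.0877]
eef_rot: [-3.142, -0.0, 1.333]
force: [0.5, 0.5, -1.0]
finger_gap: 0.0209
finger_force: 46.9
```

arm_command(moves=[{"linear": [0, 0, -0.1], "twist": [0, 0, 0], "claw": 0.1}, {"linear": [0, 0, 0], "twist": [0, 0, 0], "claw": 0.1}, {"linear": [0, 0, 0], "twist": [0, 0, 0], "claw": 0.1}, {"linear": [0, 0, 0], "twist": [0, 0, 0], "claw": 0.1}, {"linear": [0, 0, 0], "twist": [0, 0, 0], "claw": 0.1}, {"linear": [0, 0, 0], "twist": [0, 0, 0], "claw": 0.1}, {"linear": [0, 0, 0], "twist": [0, 0, 0], "claw": 0.1}, {"linear": [0, 0, 0], "twist": [0, 0, 0], "claw": 0.1}])

```text
clock: 16.5
position: [0.534, -0.0305, 0.0867]
eef_rot: [-3.142, -0.0, 1.333]
force: [-0.8, 0.7, -0.5]
finger_gap: 0.0211
finger_force: 46.9
```

arm_command(moves=[{"linear": [0, 0, -0.1], "twist": [0, 0, 0], "claw": 0.1}, {"linear": [0, 0, 0], "twist": [0, 0, 0], "claw": 0.1}, {"linear": [0, 0, 0], "twist": [0, 0, 0], "claw": 0.1}, {"linear": [0, 0, 0], "twist": [0, 0, 0], "claw": 0.1}, {"linear": [0, 0, 0], "twist": [0, 0, 0], "claw": 0.1}, {"linear": [0, 0, 0], "twist": [0, 0, 0], "claw": 0.1}, {"linear": [0, 0, 0], "twist": [0, 0, 0], "claw": 0.1}, {"linear": [0, 0, 0], "twist": [0, 0, 0], "claw": 0.1}])

```text
clock: 17.5
position: [0.534, -0.0305, 0.0858]
eef_rot: [3.142, -0.0, 1.333]
force: [-0.4, 2.7, 1.5]
finger_gap: 0.0211
finger_force: 46.8
```

arm_command(moves=[{"linear": [0, 0.05, -0.06], "twist": [0, 0, 0], "claw": 0.1}, {"linear": [0, 0, 0], "twist": [0, 0, 0], "claw": 0.1}, {"linear": [0, 0, 0], "twist": [0, 0, 0], "claw": 0.1}, {"linear": [0, 0, 0], "twist": [0, 0, 0], "claw": 0.1}, {"linear": [0, 0, 0], "twist": [0, 0, 0], "claw": 0.1}, {"linear": [0, 0, 0], "twist": [0, 0, 0], "claw": 0.1}, {"linear": [0, 0, 0], "twist": [0, 0, 0], "claw": 0.1}, {"linear": [0, 0, 0], "twist": [0, 0, 0], "claw": 0.1}])

```text
clock: 18.5
position: [0.534, -0.0301, 0.0852]
eef_rot: [3.141, 0.0, 1.333]
force: [-1.5, -0.4, 3.3]
finger_gap: 0.0208
finger_force: 46.7
```

arm_command(moves=[{"linear": [0, 0, -0.05], "twist": [0, 0, 0], "claw": 0.1}, {"linear": [0, 0, 0], "twist": [0, 0, 0], "claw": 0.1}, {"linear": [0, 0, 0], "twist": [0, 0, 0], "claw": 0.1}, {"linear": [0, 0, 0], "twist": [0, 0, 0], "claw": 0.1}, {"linear": [0, 0, 0], "twist": [0, 0, 0], "claw": 0.1}, {"linear": [0, 0, 0], "twist": [0, 0, 0], "claw": 0.1}, {"linear": [0, 0, 0], "twist": [0, 0, 0], "claw": 0.1}, {"linear": [0, 0, 0], "twist": [0, 0, 0], "claw": 0.1}])

```text
clock: 19.5
position: [0.5341, -0.0301, 0.0848]
eef_rot: [3.141, 0.0, 1.333]
force: [-1.9, -0.6, 5.2]
finger_gap: 0.0214
finger_force: 46.6
```

arm_command(moves=[{"linear": [0, 0, -0.06], "twist": [0, 0, 0], "claw": 0.1}, {"linear": [0, 0, 0], "twist": [0, 0, 0], "claw": 0.1}, {"linear": [0, 0, 0], "twist": [0, 0, 0], "claw": 0.1}, {"linear": [0, 0, 0], "twist": [0, 0, 0], "claw": 0.1}, {"linear": [0, 0, 0], "twist": [0, 0, 0], "claw": 0.1}, {"linear": [0, 0, 0], "twist": [0, 0, 0], "claw": 0.1}, {"linear": [0, 0, 0], "twist": [0, 0, 0], "claw": 0.1}, {"linear": [0, 0, 0], "twist": [0, 0, 0], "claw": 0.1}])

```text
clock: 20.5
position: [0.5341, -0.0301, 0.0845]
eef_rot: [3.141, 0.0, 1.333]
force: [-1.6, -0.3, 7.9]
finger_gap: 0.0214
finger_force: 46.6
```

arm_command(moves=[{"linear": [0, 0, -0.05], "twist": [0, 0, 0], "claw": 0.1}, {"linear": [0, 0, -0.05], "twist": [0, 0, 0], "claw": 0.1}, {"linear": [0, 0, 0], "twist": [0, 0, 0], "claw": 0.1}, {"linear": [0, 0, 0], "twist": [0, 0, 0], "claw": 0.1}, {"linear": [0, 0, 0], "twist": [0, 0, 0], "claw": 0.1}, {"linear": [0, 0, 0], "twist": [0, 0, 0], "claw": 0.1}, {"linear": [0, 0, 0], "twist": [0, 0, 0], "claw": 0.1}, {"linear": [0, 0, 0], "twist": [0, 0, 0], "claw": 0.1}])

```text
clock: 21.5
position: [0.5342, -0.0301, 0.0839]
eef_rot: [3.14, 0.0, 1.333]
force: [-3.6, 0.7, 11.9]
finger_gap: 0.0211
finger_force: 46.4
```

arm_command(moves=[{"linear": [-0.05, 0, 0], "twist": [0, 0, 0], "claw": 0.1}, {"linear": [0, 0, -0.05], "twist": [0, 0, 0], "claw": 0.1}, {"linear": [0, 0, 0], "twist": [0, 0, 0], "claw": 0.1}, {"linear": [0, 0, 0], "twist": [0, 0, 0], "claw": 0.1}, {"linear": [0, 0, 0], "twist": [0, 0, 0], "claw": 0.1}, {"linear": [0, 0, 0], "twist": [0, 0, 0], "claw": 0.1}, {"linear": [0, 0, 0], "twist": [0, 0, 0], "claw": 0.1}, {"linear": [0, 0, 0], "twist": [0, 0, 0], "claw": 0.1}])

```text
clock: 22.5
position: [0.5341, -0.0301, 0.0837]
eef_rot: [3.139, 0.0, 1.333]
force: [-2.9, 1.2, 14.2]
finger_gap: 0.0212
finger_force: 46.4
```

Seated at about 15 N. Now a gentle lift to check that it holds.

arm_command(moves=[{"linear": [0, 0, 0.2], "twist": [0, 0, 0], "claw": 0.1}, {"linear": [0, 0, 0.3], "twist": [0, 0, 0], "claw": 0.1}, {"linear": [0, 0, 0.5], "twist": [0, 0, 0], "claw": 0.1}, {"linear": [0, 0, 0.8], "twist": [0, 0, 0], "claw": 0.1}, {"linear": [0, 0, 1], "twist": [0, 0, 0], "claw": 0.1}, {"linear": [0, 0, 1], "twist": [0, 0, 0], "claw": 0.1}, {"linear": [0, 0, 0.5], "twist": [0, 0, 0], "claw": 0.1}, {"linear": [0, 0, 0], "twist": [0, 0, 0], "claw": 0.1}])

```text
clock: 23.5
position: [0.5336, -0.03, 0.1259]
eef_rot: [3.141, 0.0, 1.333]
force: [0.2, -0.1, -3.1]
finger_gap: 0.0211
finger_force: 47.1
```

```bash
sed -i 's/fit.png/fit2.png/; s/print(nm,.z.*$/pass/' fit.py; python3 fit.py
python3 - <<'E'
from h import *
p,d,c,s=cam('side');P=cloud(d,c);H,S,V=cv2.split(cv2.cvtColor(p,cv2.COLOR_BGR2HSV));Z=P[...,2]
p2,d2,c2,_=cam('scene');P2=cloud(d2,c2);Z2=P2[...,2]
for n,Q in(('side',P),('scene',P2)):
    m=(abs(Q[...,2]-.045)<.003)&(abs(Q[...,0]-.514)<.07)&(abs(Q[...,1]-.29)<.125)
    q=(Q[m][:,:2]*1000).astype(np.float32); print(n,len(q),cv2.minAreaRect(q),np.percentile(q,[1,99],axis=0))
    m=(Q[...,2]<.012)&(Q[...,2]>-.002)&(abs(Q[...,0]-.514)<.042)&(Q[...,1]>.19)&(Q[...,1]<.39); q=Q[m]; print(' floor',len(q),q.min(0),q.max(0))
    m=(Q[...,2]>.012)&(Q[...,2]<.035)&(abs(Q[...,0]-.514)<.04)&(Q[...,1]>.2)&(Q[...,1]<.38); q=Q[m]; print(' dishes',len(q),np.percentile(q,[2,98],axis=0))
E
```

```text
[ 0.53355368 -0.03002116  0.12593886] [3.14090693e+00 3.35312569e-05 1.33279468e+00] [ 0.15773771 -0.10912633 -3.13557111] 23.5
side crop origin 228 164
scene crop origin 228 163
side 60 ((512.98388671875, 284.4990234375), (103.37582397460938, 208.56246948242188), 1.7787503004074097) [[458.30843597 181.16375946]
 [564.49342529 386.35284027]]Traceback (most recent call last):
  File "<stdin>", line 7, in <module>
    return umr_minimum(a, axis, None, out, keepdims, initial, where)
ValueError: zero-size array to reduction operation minimum which has no identity
```

View pics/fit2.png

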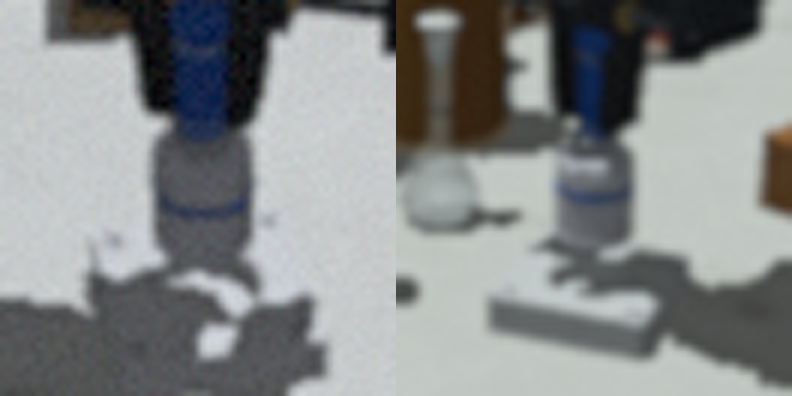

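The head came up with the handle, and the nest is empty below it; the wrist force dropped by about 2.3 N. Now raise it and carry it to the box.

arm_command(moves=[{"linear": [0, 0, 1.5], "twist": [0, 0, 0], "claw": 0.1}, {"linear": [0, 0, 1.5], "twist": [0, 0, 0], "claw": 0.1}, {"linear": [0, 1, 1], "twist": [0, 0, 0], "claw": 0.1}, {"linear": [-0.3, 2, 0], "twist": [0, 0, 0], "claw": 0.1}, {"linear": [-0.4, 3, 0], "twist": [0, 0, 0], "claw": 0.1}, {"linear": [-0.3, 4, 0], "twist": [0, 0, 0], "claw": 0.1}, {"linear": [-0.3, 4, 0], "twist": [0, 0, 0], "claw": 0.1}, {"linear": [-0.4, 4, 0], "twist": [0, 0, 0], "claw": 0.1}])

```text
clock: 24.7
position: [0.5153, 0.1525, 0.1648]
eef_rot: [-3.14, 0.0, 1.334]
force: [0.7, -0.5, -3.3]
finger_gap: 0.0212
finger_force: 47.1
```

arm_command(moves=[{"linear": [0, 4, 0], "twist": [0, 0, 0], "claw": 0.1}, {"linear": [0, 3, 0], "twist": [0, 0, 0], "claw": 0.1}, {"linear": [0, 1.7, 0], "twist": [0, 0, 0], "claw": 0.1}, {"linear": [0, 0.5, 0], "twist": [0, 0, 0], "claw": 0.1}, {"linear": [0, 0, 0], "twist": [0, 0, 0], "claw": 0.1}, {"linear": [0, 0, -1], "twist": [0, 0, 0], "claw": 0.1}, {"linear": [0, 0, -1], "twist": [0, 0, 0], "claw": 0.1}, {"linear": [0, 0, 0], "twist": [0, 0, 0], "claw": 0.1}])

```text
clock: 25.7
position: [0.5161, 0.2415, 0.1443]
eef_rot: [-3.139, 0.001, 1.332]
force: [-0.4, 0.4, -3.3]
finger_gap: 0.0209
finger_force: 47.1
```

```bash
python3 - <<'E'
from h import *
s=robot.sense(); print(s['position'],s['eef_rot'],s['force'],s['clock']); o=[]
for n in('side','scene','wrist'):
    p,d,c,s=cam(n);Q=cloud(d,c,s)
    z0=s['position'][2]-.0837+.008; R=np.hypot(Q[...,0]-s['position'][0],Q[...,1]-s['position'][1])
    m=(R<.035)&(Q[...,2]>z0+.003)&(Q[...,2]<z0+.047); 
    if m.sum()>5: print(n,'head',m.sum(),np.percentile(Q[m],[2,98],axis=0))
    m=(abs(Q[...,2]-.045)<.004)&(abs(Q[...,0]-.514)<.07)&(abs(Q[...,1]-.29)<.125)&(R>.035)
    q=(Q[m][:,:2]*1000).astype(np.float32); print(n,len(q),cv2.minAreaRect(q) if len(q) else 0)
    o.append(p)
cv2.imwrite('pics/box.png',np.hstack([cv2.resize(o[1][200:320,130:290],(400,300),interpolation=2),cv2.resize(o[2],(400,300))]))
E
```

```text
[0.51610117 0.24147296 0.14434604] [-3.13949852e+00  1.09503942e-03  1.33209341e+00] [-0.42975232  0.38236897 -3.29136751] 25.7
side head 187 [[0.49252767 0.21511964 0.07323059]
 [0.5324533  0.24183362 0.11521679]]
side 206 ((513.308837890625, 286.284912109375), (104.1929702758789, 212.35470581054688), 1.7610112428665161)
scene head 251 [[0.49505848 0.23248767 0.07330657]
 [0.53114088 0.2642733  0.11481923]]
scene 523 ((515.3063354492188, 290.1302185058594), (107.36161804199219, 213.23045349121094), 1.9673662185668945)
wrist head 848 [[0.4987037  0.24222911 0.07375682]
 [0.53653393 0.26125476 0.11661361]]
wrist 4271 ((514.0518188476562, 288.294677734375), (105.71497344970703, 210.23960876464844), 1.4945149421691895)
```

View pics/box.png

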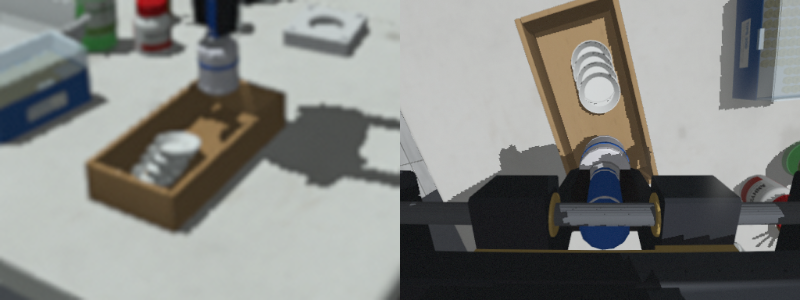

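The tool hangs over the bare end of the box, clear of the dishes and walls. Lowering.

arm_command(moves=[{"linear": [0, 0, -1.2], "twist": [0, 0, 0], "claw": 0.1}, {"linear": [0, 0, -1.2], "twist": [0, 0, 0], "claw": 0.1}, {"linear": [0, 0, -1.2], "twist": [0, 0, 0], "claw": 0.1}, {"linear": [0, 0, -1], "twist": [0, 0, 0], "claw": 0.1}, {"linear": [0, 0, -0.8], "twist": [0, 0, 0], "claw": 0.1}, {"linear": [0, 0, -0.5], "twist": [0, 0, 0], "claw": 0.1}, {"linear": [0, 0, 0], "twist": [0, 0, 0], "claw": 0.1}, {"linear": [0, 0, 0], "twist": [0, 0, 0], "claw": 0.1}])

```text
clock: 26.85
position: [0.5167, 0.2421, 0.0869]
eef_rot: [3.141, -0.0, 1.333]
force: [0.1, 0.4, -2.4]
finger_gap: 0.0213
finger_force: 47.1
```

arm_command(moves=[{"linear": [0, 0, -0.2], "twist": [0, 0, 0], "claw": 0.1}, {"linear": [0, 0, -0.2], "twist": [0, 0, 0], "claw": 0.1}, {"linear": [0, 0, -0.1], "twist": [0, 0, 0], "claw": 0.1}, {"linear": [0, 0, 0], "twist": [0, 0, 0], "claw": 0.1}, {"linear": [0, 0, 0], "twist": [0, 0, 0], "claw": 0.1}, {"linear": [0, 0, 0], "twist": [0, 0, 0], "claw": 0.1}, {"linear": [0, 0, 0], "twist": [0, 0, 0], "claw": 0.1}, {"linear": [0, 0, 0], "twist": [0, 0, 0], "claw": 0.1}])

```text
clock: 27.85
position: [0.5165, 0.242, 0.0816]
eef_rot: [3.142, -0.0, 1.333]
force: [-0.3, -0.8, -3.9]
finger_gap: 0.0214
finger_force: 47.1
```

arm_command(moves=[{"linear": [0, 0, -0.1], "twist": [0, 0, 0], "claw": 0.1}, {"linear": [0, 0, 0], "twist": [0, 0, 0], "claw": 0.1}, {"linear": [0, 0, 0], "twist": [0, 0, 0], "claw": 0.1}, {"linear": [0, 0, 0], "twist": [0, 0, 0], "claw": 0.1}, {"linear": [0, 0, 0], "twist": [0, 0, 0], "claw": 0.1}, {"linear": [0, 0, 0], "twist": [0, 0, 0], "claw": 0.1}, {"linear": [0, 0, 0], "twist": [0, 0, 0], "claw": 0.1}, {"linear": [0, 0, 0], "twist": [0, 0, 0], "claw": 0.1}])

```text
clock: 28.85
position: [0.5166, 0.242, 0.0807]
eef_rot: [3.141, -0.0, 1.333]
force: [0.1, -0.1, 4.5]
finger_gap: 0.0213
finger_force: 46.8
```

The tool is on the box floor. Easing off, opening, then straight up.

arm_command(moves=[{"linear": [0, 0, 0.05], "twist": [0, 0, 0], "claw": 0.1}, {"linear": [0, 0, 0], "twist": [0, 0, 0], "claw": 0.3}, {"linear": [0, 0, 0], "twist": [0, 0, 0], "claw": 0.6}, {"linear": [0, 0, 0], "twist": [0, 0, 0], "claw": 0.6}, {"linear": [0, 0, 0], "twist": [0, 0, 0], "claw": 0.6}, {"linear": [0, 0, 0], "twist": [0, 0, 0], "claw": 0.6}, {"linear": [0, 0, 0], "twist": [0, 0, 0], "claw": 0.6}, {"linear": [0, 0, 0], "twist": [0, 0, 0], "claw": 0.6}])

```text
clock: 29.85
position: [0.5165, 0.242, 0.0811]
eef_rot: [3.142, -0.0, 1.333]
force: [0.9, 0.4, -0.0]
finger_gap: 0.053
finger_force: 0.0
```

arm_command(moves=[{"linear": [0, 0, 1], "twist": [0, 0, 0], "claw": 0.6}, {"linear": [0, 0, 2], "twist": [0, 0, 0], "claw": 0.6}, {"linear": [0, 0, 2], "twist": [0, 0, 0], "claw": 0.6}, {"linear": [0, 0, 3], "twist": [0, 0, 0], "claw": 0.6}, {"linear": [0, 0, 4], "twist": [0, 0, 0], "claw": 0.6}, {"linear": [0, 0, 4], "twist": [0, 0, 0], "claw": 0.6}, {"linear": [0, 0, 0], "twist": [0, 0, 0], "claw": 0.6}, {"linear": [0, 0, 0], "twist": [0, 0, 0], "claw": 0.6}])

```text
clock: 30.85
position: [0.5161, 0.2419, 0.2406]
eef_rot: [-3.141, 0.0, 1.333]
force: [-0.2, 0.0, 0.3]
finger_gap: 0.0528
finger_force: 0.0
```

```bash
python3 - <<'E'
from h import *
o=[]
for n in('side','scene'):
    p,d,c,s=cam(n); Q=cloud(d,c); m=(np.hypot(Q[...,0]-.5155,Q[...,1]-.239)<.03)&(Q[...,2]>.05)&(Q[...,2]<.15)
    for h in np.arange(.05,.15,.012):
        k=m&(abs(Q[...,2]-h)<.006)
        if k.sum()>3: print(n,h.round(3),Q[k].mean(0).round(4))
    o.append(p)
print(s['clock'],s['force'],s['position'])
cv2.imwrite('pics/end.png',np.hstack([cv2.resize(o[0][80:230,180:330],(390,390),interpolation=2),cv2.resize(o[1][170:300,150:280],(390,390),interpolation=2)]))
E
```

```text
side 0.05 [0.5132 0.2298 0.053 ]
side 0.062 [0.5138 0.2317 0.0633]
side 0.074 [0.5143 0.2313 0.0748]
side 0.086 [0.5131 0.2323 0.0863]
side 0.098 [0.514  0.2311 0.0976]
side 0.11 [0.5148 0.2312 0.1095]
side 0.122 [0.5139 0.2323 0.124 ]
side 0.134 [0.5138 0.2394 0.1288]
scene 0.05 [0.5104 0.251  0.0542]
scene 0.062 [0.5127 0.2489 0.0609]
scene 0.074 [0.513  0.2487 0.0733]
scene 0.086 [0.5126 0.2486 0.0859]
scene 0.098 [0.513  0.2489 0.0979]
scene 0.11 [0.5126 0.2493 0.1103]
scene 0.122 [0.5117 0.2487 0.1231]
scene 0.134 [0.515  0.2445 0.1299]
30.9 [ 0.99064771  0.22314332 -0.44789933] [0.516018   0.24188589 0.24014647]
```

View pics/end.png

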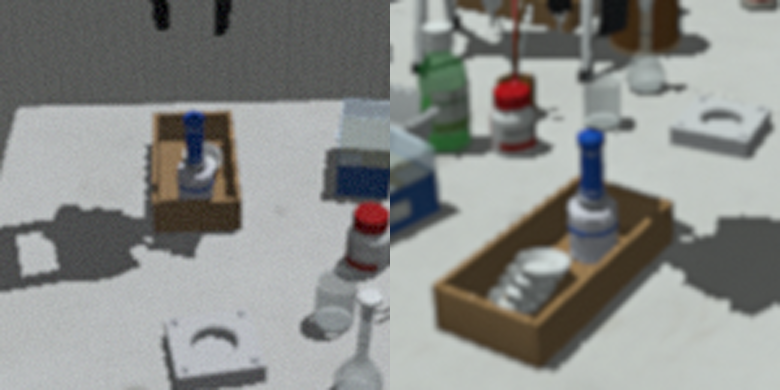

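The tool stands upright on the box's bare floor (scene half (592,225)), the gripper is clear, and everything else is where it was. Handing in.

```bash
python3 -c "
from rig import robot
print(robot.close_job())"
```

```text
the job is handed in; nothing more can be done
None
```

The job is handed in at about 31 s: the blue handle was pressed into the tamper head with about 15 N, the tool lifted out by the handle, and it now stands upright on the bare floor of the wooden box beside the dishes.

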